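# Take a tyre pressure reading with a stick gauge and hang it back

### The job

Check the tyre of the trolley wheel: take the pressure gauge out of its cradle, press its chuck squarely and fully home on the tyre's valve stem, firmly but not hard, and keep it there for a second so that the pressure pushes the indicator rod out. Then hang the gauge back in its cradle the way it hung before, rod still out so I can read it, and leave everything else on the desk where it is.

Things in the scene. Friction and masses are not known exactly. Their poses are not given: they have to be found in the camera images.
- gauge: stick tyre gauge, 0.16 kg: level steel barrel 16 mm across with an aluminium head block at one end, a brass chuck (24 mm across, 20 mm tall) pointing down under the head, and a white rod coming out of the far end. Origin: centre of the chuck's mouth, its lowest point; z up along the chuck, x along the barrel from head to rod; barrel axis 34 mm above the origin, barrel's end at x = 127 mm
- gauge_grip (a point): centre of the head block (26 mm along the barrel, 20 mm across it, 29 mm tall), 34 mm straight above the chuck's mouth; grip here, across the barrel. The chuck's bore is 12.4 mm wide, flared to 15.6 at the mouth; the sprung depressor pin is met 7 mm and the rubber seal washer 16 mm above the mouth; the washer gives at about 6 N per mm for 3 mm, then is hard
- gauge_rod (a joint): how far the white 6 mm rod stands out of the barrel's end (m), 0 when in, at most 0.05. Pressing the gauge on the valve drives it out, 6 mm per mm of depressor travel, until the gauge's spring balances the pressure at some 15 to 45 mm, depending on the tyre; light friction keeps it there when the gauge comes off, but a knock on its end pushes it in
- cradle: grey cradle fixed to the desk: base plate with two yokes, slots open upward, that carry the barrel. Origin on the desk below the hanging chuck; x along the hanging gauge's barrel (head at x = 0, off the plate's end; yokes 10 mm thick at x = 42 and 106 mm). Slots 19 mm wide with flared lips; slot floors 42 mm, lips 64 mm above the desk: lift the barrel 30 mm to clear them
- cradle_home (a point): point on the cradle's frame, 50 mm above the desk, where gauge_grip is while the gauge hangs in the yokes, gauge x along cradle x
- wheel: trolley wheel with black tyre and grey rim, 200 mm across, 50 mm thick, lying flat, bolted by its hub to a 200 mm square, 12 mm plywood board; does not move. Origin: under the board below the hub, z up; tyre's top 62, rim disc 43, hub bolt's end 72 mm above it. A brass valve stem stands out of the rim disc 40 mm from the hub's axis, on the wheel's -x side
- valve (a point): nominal tip of the valve stem (brass, 10 mm across, top edge bevelled to 7 mm), 24 mm above the tyre's top and 43 mm above the stem's foot. The stem sits loosely: the true tip, not measured, is up to 6 mm higher or lower than this point and up to 3.5 mm to the side, the stem leaning up to 0.06 rad either way; about 3 N sideways at the tip tilts it further
- valve_core (a joint): how far the pin in the stem's tip is pushed in (m), 0 flush with the tip, at most 0.0125. The tyre pressure pushes it out with a constant 5 to 9 N, different each time. Fully home means that the stem has met the gauge's seal washer: a total push over 11 N (15 to 20 N is right; over 30 N, wedging askew included, spoils the valve)
- conduit_box: bystander: round white PVC conduit box with spouts, 84x103x29 mm; origin under its centre
- tape_measure: bystander: tape measure, 62x83x38 mm; origin under its centre
- screwdriver_small: bystander: small screwdriver with a wooden-coloured handle, 150 mm long; origin under its centre
- marker: bystander: black and white marker pen, 132 mm long; origin under its centre
- offcut: bystander: offcut of white 20 mm conduit, 110 mm long; origin under its centre
Things that resemble listed ones, but are neither listed nor needed, are in the scene too. What is shaped like the cradle but yellow is not meant.

How it is judged:
By the outcome, as a careful person would: the job done as asked, in the order asked, and still so for the second after the job is handed in, with the robot touching nothing.
It also fails if it takes over 62 s, if anything falls off the work surface, if the arm or the gripper's body presses on something with over 40 N, if the wrist force passes 120 N, or if a joint passes its speed limit or range.

### The arm

A 6-joint arm with a two-finger parallel gripper is mounted at the origin on a cart in front of the work surface, level with it; the furniture and walls round the work are solid. World frame = base frame: x ahead of the robot, y to its left, z up, the work surface at z = 0. Lengths are in m, angles in rad, forces in N, time in s.
With the tool pointing down it reaches from about 0.3 to 0.875 m from the base axis. Payload 6.4 kg.
Tool frame: the origin (TCP) lies midway between the tips of the shut fingers; the grasp point (between the pads) lies 19 mm behind it; z points along the fingers, y is the line along which they close (so a half turn about z gives the same grasp; the last joint's range is limited). The gripper opens to 85 mm and grips with 20 to 120 N. Pads are 22 mm wide; open, the fingers measure 114 mm over their backs; the gripper's body (76 mm by 85 mm) begins 54 mm behind the grasp point. The pads swing forward as they close: fully open they stand 13 mm farther back than shut.
Start: joints at [-1.462, 0.181, 1.607, -0, 1.354, -0.206], TCP at [0.178, -0.547, 0.231] pointing down, gripper open.
Joint ranges: [-2.99, 2.99], [-0.89, 2.07], [0.3, 2.58], [-1.14, 4.28], [0, 2.63], [-3.12, 3.12]. Speed limits (rad/s): [2.57, 2.57, 3.01, 3.14, 3.14, 3.14].

### API

Orientations are given as a unit quaternion [w, x, y, z].
In Python, from bench import ctrl gives the robot as it stands.
- The arm moves only by the tool send_rows, never from a script. Its argument "motion" is a list of rows, each a list of 7 numbers: the turn, a rotation vector about the tool's x, y, z in degrees, then the shift along the tool's x, y, z in mm, then the closure, from -1 (fully open) to 1 (shut). In form: [[rx, ry, rz, tx, ty, tz, grip], ...]. A call has exactly 10 rows; each row shifts and turns the commanded pose from where the row before left it, along the tool's axes as they then stand; what a row does not reach is not made up. A row lasts 1/10 s, in which the tool goes at most 50 mm and 8.59 degrees, less where a joint would pass 70% of its speed; a pose out of reach is approached as far as the arm can. A call is refused whole if a number of a shift passes 50 or a number of a turn 8.59, either way. A call with a gripper value outside its range is refused whole. The fingers move at their own pace and stop on an object; the grip force is fixed at half the most. Time passes only in rows, so rows that do not move let the fingers close, or fill a call up. It gives the time, the measured TCP pose, the force, the opening and the grip force at its end, in the units of the state.
- ctrl.get_obs(): the state, without advancing time (a new reading comes with each control period).
- ctrl.camera(name): name is "scene" or "top" or "wrist"; returns a dict with "color" (420x560x3 uint8, red, green, blue), "z_map" (420x560 float32, m along the optical axis (not along the pixel's ray), 0 where there is no reading), "mtx" (3x3 intrinsics, pixels), "extrinsics" (4x4, takes a point from camera to world coordinates); the wrist camera has in their place "hand_eye" (4x4, takes a point from camera to tool coordinates, whose origin is the TCP and whose axes are the flange's). Camera axes: x right, y down, z forward; pixel columns grow to the right and rows downward; lengths in m; the calibration is good to about 2 mm. A picture is of the moment at which its call begins: read the wrist's pose just before it.
- ctrl.hand_in(): hands the job in; it is judged then, once.
The state is a dict: "time_s": time; "q": joint angles; "dq": joint speeds; "joint_efforts": joint torques, N m; "eef_pos": TCP position; "eef_rot": TCP orientation; "wrist_force": force on the tool from outside, world axes, zero at the start; "torque": the same for the moment, N m; "opening": opening from 0.0 (shut) to 1.0 (fully open); "grasp_force": force on a finger pad.
Only numpy, scipy, OpenCV 4.12 (cv2) and the standard library are available. Lean on these libraries where they do the work, as an engineer would, in place of code of your own. Each camera call takes 0.05 s, during which the arm holds its last target. There are 200 camera calls.

## Working session

There is one attempt and no reset: what is moved stays moved. The work goes in short steps, Python scripts to look and compute and a tool call to move; the robot and the scene stay as the last step left them, time stands still between calls to the robot, and variables do not carry over. Pictures are saved under pics/ and viewed, at most 13 in all, crops included, and the job is handed in when it is done.

Besides the shell and the picture viewer there is one more tool, called after "Call:" as a command line: name --pt "numbers of a row" for each row, then --argument value for the rest. send_rows: Moves the arm, as the interface text tells. Its arguments: {"type":"object","properties":{"motion":{"type":"array","items":{"type":"array","items":{"type":"number"}}}},"required":["motion"]}

```bash
mkdir -p pics; cat > h.py <<'E'
import numpy as np, cv2
from bench import ctrl
def grab(n,f):
    o=ctrl.get_obs(); c=ctrl.camera(n)
    if n=='wrist':
        w,x,y,z=o['eef_rot']
        from scipy.spatial.transform import Rotation as R
        T=np.eye(4);T[:3,:3]=R.from_quat([x,y,z,w]).as_matrix();T[:3,3]=o['eef_pos']
        c['extrinsics']=T@c['hand_eye']
    cv2.imwrite(f'pics/{f}.png',c['color'][:,:,::-1]); np.savez(f'pics/{f}.npz',**{k:np.array(v) for k,v in c.items()})
    return c
def ld(f): return dict(np.load(f'pics/{f}.npz'))
def ray(c,u,v):
    E=c['extrinsics']; d=E[:3,:3]@np.linalg.inv(c['mtx'])@np.array([u,v,1.]); return E[:3,3],d
def onz(c,u,v,z):
    o,d=ray(c,u,v); return o+d*(z-o[2])/d[2]
def cloud(c):
    h,w=c['z_map'].shape; u,v=np.meshgrid(np.arange(w),np.arange(h)); Z=c['z_map']
    P=np.stack([u,v,np.ones_like(u)],-1)@np.linalg.inv(c['mtx']).T*Z[...,None]
    P=P@c['extrinsics'][:3,:3].T+c['extrinsics'][:3,3]; P[Z==0]=np.nan; return P
E
python3 - <<'E'
from h import *
print(ctrl.get_obs())
a=grab('top','top0');b=grab('scene','sc0')
for c in(a,b): print(c['mtx'],c['extrinsics'])
E
```

```text
{'time_s': 0.0, 'q': array([-1.46233440e+00,  1.81534381e-01,  1.60799603e+00,  3.12245962e-06,
        1.35381072e+00, -2.06291239e-01]), 'dq': array([ 1.43135608e-04, -1.05129927e-03,  5.89305088e-04, -1.91093424e-04,
       -2.03969936e-05,  1.70746119e-03]), 'joint_efforts': array([-1.08934379e-03, -4.44877803e+01, -3.51339555e+01, -4.08117430e-04,
        9.17873054e-03, -1.08505324e-05]), 'eef_pos': array([ 0.17797116, -0.54618681,  0.23039369]), 'eef_rot': array([-8.73117597e-04,  9.87641519e-01,  1.56727360e-01,  4.42684915e-05]), 'wrist_force': array([ 0.03123651, -0.05531234, -0.94208796]), 'torque': array([-0.01642157,  0.04138163, -0.04133902]), 'grasp_force': 0.0, 'opening': 1.0021287777498438}
[[399.57024952   0.         280.63657938]
 [  0.         399.57024952 203.53512312]
 [  0.           0.           1.        ]] [[ 0.025942   -0.98620667  0.16347297  0.2876708 ]
 [-0.99959328 -0.02752854 -0.00744694 -0.04247945]
 [ 0.01184439 -0.1632133  -0.98651971  1.29448806]
 [ 0.          0.          0.          1.        ]]
[[418.30928281   0.         282.30925555]
 [  0.         418.30928281 205.89531563]
 [  0.           0.           1.        ]] [[ 0.83624836 -0.23725074  0.49436906 -0.23230632]
 [-0.5481439  -0.33690843  0.7655266  -1.17591034]
 [-0.01506465 -0.91115575 -0.41178667  0.67622178]
 [ 0.          0.          0.          1.        ]]
```

View pics/top0.png

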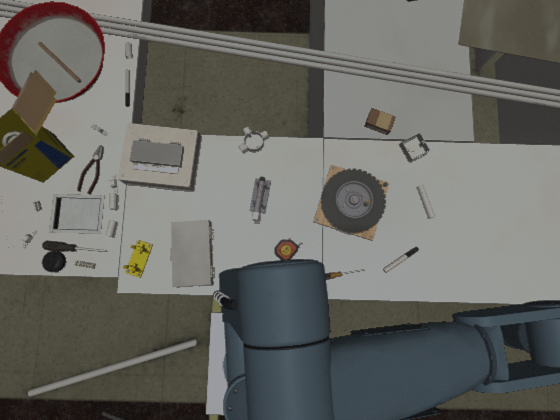

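View pics/sc0.png

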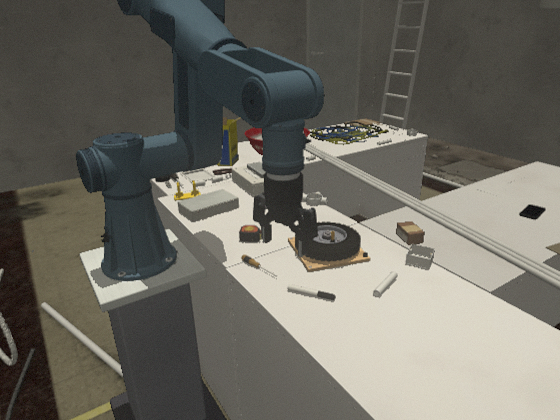

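The top view shows a grey cradle carrying the gauge at about (260,200), the yellow look-alike at (138,258), and the wheel at (352,200). The grey box at (415,148) is something else. The grey cradle with a barrel fits the description, so I'll enlarge that area.

```bash
python3 - <<'E'
from h import *
c=ld('top0');im=c['color'][:,:,::-1]
cv2.imwrite('pics/crop1.png',np.hstack([cv2.resize(im[165:235,230:295],None,fx=6,fy=6,interpolation=2),cv2.resize(im[165:235,320:385],None,fx=6,fy=6,interpolation=2)]))
P=cloud(c)
for (u,v) in [(264,182),(257,216),(260,200),(352,200),(353,183),(338,200),(368,200),(250,200),(330,230)]: print(u,v,P[v,u].round(4))
m=P[170:230,245:275]; print((m[::3,::2,2]*1000).round())
E
```

```text
264 182 [0.5713 0.0044 0.0073]
257 216 [0.4504 0.0206 0.0633]
260 200 [0.5027 0.0134 0.0538]
352 200 [ 0.5097 -0.2757  0.0604]
353 183 [ 0.5665 -0.2808  0.0509]
338 200 [ 0.512  -0.2347  0.0405]
368 200 [ 0.5059 -0.3195  0.089 ]
250 200 [0.511  0.0486 0.0008]
330 230 [ 0.4195 -0.2152 -0.0008]
[[ 2.  3.  0. -1.  3.  3.  2.  7. -1. -2.  1.  2. nan -1.  1.]
 [-1.  5.  2.  2.  1.  1.  3.  2.  1.  2.  4. -4.  1.  0.  3.]
 [ 3. -2.  3. -5.  0. -1.  2.  0. 53. 54.  6.  1.  5.  2.  6.]
 [ 6. -2. -1.  2.  5. nan 10. 54. 59. nan  3. -1.  0. -1.  0.]
 [ 3. -4.  2.  2.  7. 66. 59. 55. 55. 55. 61. 58.  9.  0.  5.]
 [ 0.  1. -1.  0. -3.  8. 28. 59. 64. 54. 55.  7.  4.  1. -1.]
 [ 1.  3. -4. -1.  3.  4.  9. 58. 60. 12. 12. 10. 11.  2.  3.]
 [ 5.  1.  6. -4.  6. 11.  6. 63. 59. 12.  6. 10. -2.  2. -2.]
 [ 1.  4.  1. -2.  7.  6. 57. 66. 57. 11. 12.  8. -1.  1. -2.]
 [ 4. -3.  1. -4.  8.  8. 61. 59. 53.  8. 12. 10. -3.  0.  5.]
 [-0. -3.  1. 10. 65.  4. 57. 59. 10. 11.  9.  6.  1.  7.  1.]
 [-4. -6.  3.  7. 55. 55. 58. 57. 58. 63. 11.  0. -1.  3. -1.]
 [-2. -1.  4.  8. 13. 59. 55. 55. 26.  8.  9.  5. -4. -3.  5.]
 [ 4.  1.  4.  9. 14. 55. 54. 11.  9. 11. 11. -0.  1.  2.  1.]
 [ 1.  5. -2. -3. 69. 61. 63.  4. 11.  9. -0.  3.  3.  2.  2.]
 [ 1.  3.  0.  1. 62. 64. 64. 29. -0. -1.  2. -4.  2. -1. -1.]
 [-3.  1.  2. -0. 62. 65. 63. 25. -1. -1.  3.  0.  3.  2. -0.]
 [-1.  3. -3. -0.  3. -2. -3. -3. -5. -2. -2.  2. -2. -2. -6.]
 [ 2.  1. -1.  4.  1. -3. -0. nan  1.  5. -1.  4.  1.  2.  1.]
 [ 5. -1.  1.  0. -3.  3. -2. -2.  5.  1.  0.  0.  0. -2.  3.]]
```

View pics/crop1.png

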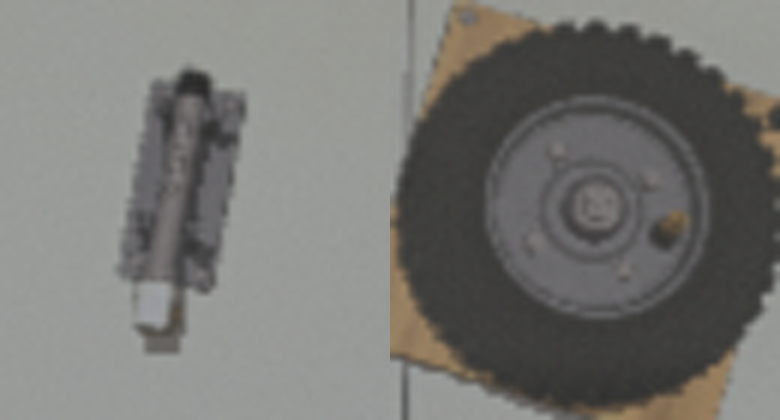

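The grey cradle's gauge head is the bright block at about (256,216), with the barrel running up to (262,178). The stem tip is at about (368,202), on the wheel's right-hand side. The grey cradle carries the gauge and the yellow one is empty. Next come coarse positions and the wrist camera geometry.

```bash
python3 - <<'E'
from h import *
c=ld('top0');print('head',onz(c,255.8,215.6,.0645),'end',onz(c,262.3,179,.058),'tip',onz(c,368.3,201.7,.086),'hub',onz(c,352.5,199,.072))
w=grab('wrist','w0');print(w['hand_eye'].round(4),w['mtx'].round(1))
o=ctrl.get_obs()
p=o['eef_pos'];w,x,y,z=o['eef_rot']
from scipy.spatial.transform import Rotation as R
r=R.from_quat([x,y,z,w])
t=onz(c,368.3,201.7,.086);t[2]=.27
print('to valve tool-axes mm',r.inv().apply(t-p)*1000, 'xaxis',r.as_matrix()[:,0])
E
```

```text
head [0.45141024 0.02428311 0.0645    ] end [0.56968355 0.00828845 0.058     ] tip [ 0.50117067 -0.32104148  0.086     ] hub [ 0.51079867 -0.27503971  0.072     ]
[[ 9.000e-04 -9.628e-01 -2.703e-01  6.860e-02]
 [ 1.000e+00  8.000e-04  4.000e-04  7.000e-04]
 [-2.000e-04 -2.703e-01  9.628e-01 -1.428e-01]
 [ 0.000e+00  0.000e+00  0.000e+00  1.000e+00]] [[347.2   0.  274.3]
 [  0.  347.2 204.8]
 [  0.    0.    1. ]]
to valve tool-axes mm [ 377.05843832 -114.21539387  -39.15350716] xaxis [9.50873614e-01 3.09579211e-01 2.86557775e-04]
```

Call:
send_rows --pt "0 0 0 25 -7 4 -1" --pt "0 0 0 47 -14 4 -1" --pt "0 0 0 47 -14 4 -1" --pt "0 0 0 47 -14 4 -1" --pt "0 0 0 47 -14 4 -1" --pt "0 0 0 47 -14 4 -1" --pt "0 0 0 47 -14 4 -1" --pt "0 0 0 47 -15 2 -1" --pt "0 0 0 23 -8 0 -1" --pt "0 0 0 0 0 0 -1"

```text
time_s: 1.15
eef_pos: [0.5034, -0.3188, 0.2007]
eef_rot: [-0.001, 0.987, 0.159, 0.0]
wrist_force: [-1.0, -0.0, 0.4]
opening: 0.997
grasp_force: 0.0
```

```bash
python3 - <<'E'
from h import *
w=grab('wrist','w1');print(ctrl.get_obs()['eef_pos'],ctrl.get_obs()['dq'].round(3))
P=cloud(w);c=w['color'].astype(int);hsv=cv2.cvtColor(w['color'],cv2.COLOR_RGB2HSV)
m=P[...,2]>.075
k,l,s,ce=cv2.connectedComponentsWithStats(m.astype(np.uint8))
for i in range(1,k):
  if s[i,4]>30: print(s[i],np.nanmedian(P[l==i],0),np.nanmax(P[l==i][:,2]))
E
```

```text
[ 0.50204481 -0.320224    0.20075231] [-0.049 -0.012  0.014 -0.012 -0.002 -0.012]
[267 193  14  16 174] [ 0.50316273 -0.31876041  0.08653109] 0.09014128573875452
[    0   259   560   161 49568] [ 0.51515362 -0.31782273  0.27436906] 0.2995819268191076
```

View pics/w1.png

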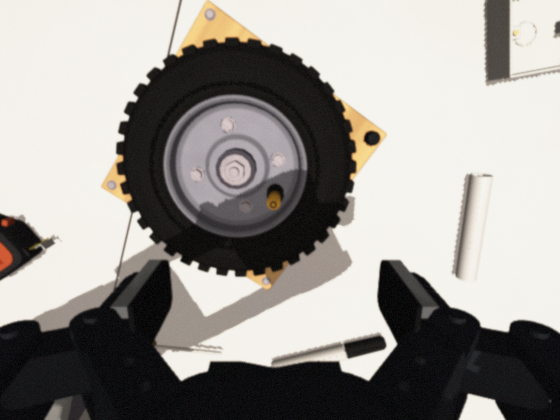

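The valve stem's brass tip shows at about (274,203) in the wrist view, with the hub at (235,170). Its depth is 86.5–90 mm, close to the nominal height. I'll turn the tool to the gauge's heading and take a second view from another place.

Call:
send_rows --pt "0 0 8.5 0 0 0 -1" --pt "0 0 8.5 0 0 0 -1" --pt "0 0 8.5 0 0 0 -1" --pt "0 0 0 -30 0 0 -1" --pt "0 0 0 -30 0 0 -1" --pt "0 0 0 0 0 0 -1" --pt "0 0 0 0 0 0 -1" --pt "0 0 0 0 0 0 -1" --pt "0 0 0 0 0 0 -1" --pt "0 0 0 0 0 0 -1"

```text
time_s: 2.2
eef_pos: [0.4421, -0.314, 0.2012]
eef_rot: [0.0, 0.998, -0.065, 0.0]
wrist_force: [0.1, 0.0, -0.3]
opening: 0.998
grasp_force: 0.0
```

```bash
python3 - <<'E'
from h import *
w=grab('wrist','w2');print(ctrl.get_obs()['eef_pos'],ctrl.get_obs()['dq'].round(3))
P=cloud(w)
m=P[...,2]>.075;m[250:]=0
k,l,s,ce=cv2.connectedComponentsWithStats(m.astype(np.uint8))
for i in range(1,k):
  if s[i,4]>30: print(s[i],np.nanmedian(P[l==i],0),np.nanmax(P[l==i][:,2])); a=s[i]
w1=ld('w1')
u,v=a[0]+a[2]//2,a[1]+a[3]//2
print(u,v)
cv2.imwrite('pics/crop2.png',np.hstack([cv2.resize(x['color'][b-20:b+20,q-20:q+20,::-1],None,fx=10,fy=10,interpolation=2) for x,q,b in((w1,274,205),(w,u,v))]))
E
```

```text
[ 0.44209721 -0.31390156  0.20119537] [ 0.002 -0.003  0.003 -0.001 -0.002 -0.   ]
[263 114  15  15 177] [ 0.50146467 -0.31943695  0.08698221] 0.09027011950074743
270 121
```

View pics/crop2.png

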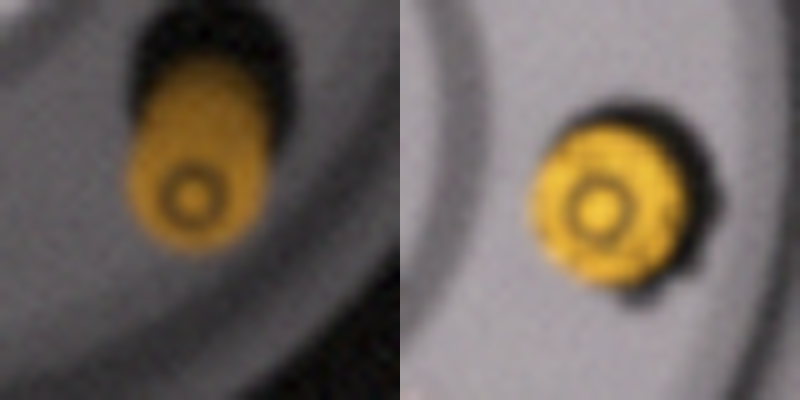

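```bash
cat >> h.py <<'E'
def tri(*cuv):
    A=np.zeros((3,3));b=np.zeros(3);L=[]
    for c,u,v in cuv:
        o,d=ray(c,u,v);d=d/np.linalg.norm(d);M=np.eye(3)-np.outer(d,d);A+=M;b+=M@o;L.append((o,M))
    x=np.linalg.solve(A,b);return x,[np.linalg.norm(M@(x-o))*1000 for o,M in L]
E
python3 - <<'E'
from h import *
a,b,t=ld('w1'),ld('w2'),ld('top0')
x,e=tri((a,272.8,204.3),(b,269.5,121.3));print(x,e)
print(tri((a,272.8,204.3),(b,269.5,121.3),(t,368.3,201.7)))
o,d=ray(b,269.5,121.3);print('ray2 lean',d[:2]/-d[2])
o,d=ray(a,272.8,204.3);print('ray1 lean',d[:2]/-d[2])
print('foot1',onz(a,274,191.5,.043))
print('hub',onz(a,235,170,.072))
# look for head from top and gauge direction
E
```

```text
[ 0.50134953 -0.31898874  0.09053126] [np.float64(0.03411679103527919), np.float64(0.034116791035122794)]
(array([ 0.50098529, -0.31938308,  0.08989828]), [np.float64(0.36652694146604103), np.float64(0.546353559225947), np.float64(0.9076398379201295)])
ray2 lean [-0.03555629  0.01782203]
ray1 lean [-0.26631712 -0.08274837]
foot1 [ 0.50026666 -0.32025745  0.043     ]
hub [ 0.51373847 -0.2833702   0.072     ]
```

Call:
send_rows --pt "0 0 0 -2 -21 0 -1" --pt "0 0 0 -5 -48 0 -1" --pt "0 0 0 -5 -49 0 -1" --pt "0 0 0 -5 -49 0 -1" --pt "0 0 0 -5 -49 0 -1" --pt "0 0 0 -5 -49 0 -1" --pt "0 0 0 -5 -48 0 -1" --pt "0 0 0 -3 -23 0 -1" --pt "0 0 0 0 0 0 -1" --pt "0 0 0 0 0 0 -1"

```text
time_s: 3.25
eef_pos: [0.4504, 0.0246, 0.2013]
eef_rot: [0.0, 0.998, -0.064, 0.0]
wrist_force: [-0.2, -0.1, 0.2]
opening: 1.002
grasp_force: 0.0
```

```bash
python3 - <<'E'
from h import *
w=grab('wrist','w3');o=ctrl.get_obs();print(o['eef_pos'],o['eef_rot'],o['dq'].round(3))
P=cloud(w)
m=(P[...,2]>.045)&(P[...,2]<.075);m[300:]=0
k,l,s,ce=cv2.connectedComponentsWithStats(m.astype(np.uint8))
for i in range(1,k):
  if s[i,4]>60: print(i,s[i],np.nanmedian(P[l==i],0))
E
```

```text
[0.45052546 0.02384229 0.20130511] [ 1.76128546e-04  9.97904462e-01 -6.47043619e-02  1.29863654e-05] [-0.028  0.007 -0.003  0.     0.001  0.002]
1 [ 513    0   47  175 5954] [ 0.50837817 -0.19625888  0.05362237]
2 [ 260   19   25  187 3773] [0.51340413 0.0175002  0.05748988]
3 [248  47  13  17 198] [0.55841133 0.02544081 0.06155177]
4 [285  47  14  18 210] [ 0.55465614 -0.00232914  0.06190801]
5 [  0  86   9  35 150] [0.5455251  0.2363695  0.04766203]
7 [248 133  13  14 167] [0.49607952 0.03430722 0.06205565]
8 [284 133  12  14 158] [0.49212859 0.00632618 0.0617303 ]
```

View pics/w3.png

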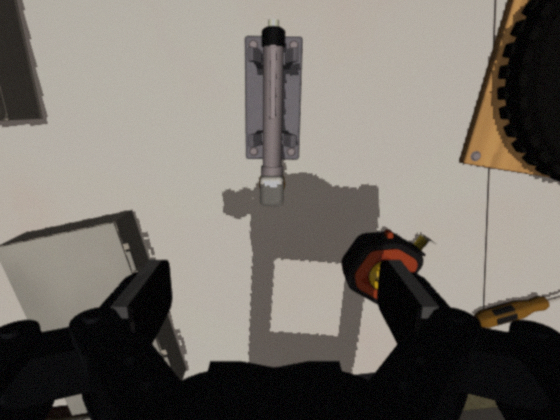

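The wrist view shows the gauge lying straight in the grey cradle. The head is at about (272,190), the black barrel end at (273,35), and the yoke lips flank the barrel. Next I'll refine the axis and head position.

```bash
python3 - <<'E'
from h import *
w=ld('w3');P=cloud(w)
B=P[50:165,262:284];Z=B[...,2]
pts=B[(Z>.053)&(Z<.064)]
(vx,vy,_),c0=(lambda p:(cv2.fitLine(p.astype(np.float32),cv2.DIST_HUBER,0,.01,.01).ravel()[:3],p.mean(0)))(pts*[1,1,0])
print('axis deg',np.degrees(np.arctan(vy/vx)),'c0',c0)
H=P[165:212,255:292];h=H[(H[...,2]>.0615)&(H[...,2]<.07)]
d=np.array([vx,vy])*np.sign(vx);n=np.array([-d[1],d[0]])
q=(h[:,:2]-c0[:2])
for nm,a in(('along',q@d),('across',q@n)):print(nm,np.percentile(a*1000,[1,5,50,95,99]).round(1),len(a))
al=np.percentile(q@d,[3,97]).mean();ac=np.percentile(q@n,[3,97]).mean()
print('head',c0[:2]+al*d+ac*n,np.median(h[:,2]), 'on axis',c0[:2]+al*d)
# edge-based: grey profile at head
hsv=cv2.cvtColor(w['color'],cv2.COLOR_RGB2GRAY);print(hsv[168:215,272]);print(hsv[182,252:294])
E
```

```text
axis deg -7.9606466 c0 [0.51905459 0.01675565 0.        ]
along [-79.3 -78.1 -66.8 -56.1 -55.4] 657
across [-9.3 -8.3  0.2  8.6  9.5] 657
head [0.45258531 0.02608528] 0.06416740648413344 on axis [0.45258057 0.02605141]
[120 122 128 127 124 124 121 110  98 115 147 166 176 181 179 182 181 179
 175 137 109 102  97  99 103 102  97 101  99 101 100  98 100 103 103  95
  91  87  88  92  91  93  92  92  93  94  92]
[182 176 179 170 160 139 110  81 105 144 159 170 173 180 181 183 180 179
 182 183 179 180 184 183 179 179 181 174 165 138  92  64  61  75  88  93
  95  92  90  93  92  93]
```

Call:
send_rows --pt "0 0 0.5 1.8 -2.4 10 -0.3" --pt "0 0 0 0 0 25 -0.3" --pt "0 0 0 0 0 30 -0.3" --pt "0 0 0 0 0 30 -0.3" --pt "0 0 0 0 0 30 -0.3" --pt "0 0 0 0 0 25 -0.3" --pt "0 0 0 0 0 15 -0.3" --pt "0 0 0 0 0 6 -0.3" --pt "0 0 0 0 0 0 -0.3" --pt "0 0 0 0 0 0 -0.3"

```text
time_s: 4.3
eef_pos: [0.4533, 0.0255, 0.0307]
eef_rot: [0.0, 0.998, -0.07, 0.0]
wrist_force: [-0.3, -0.5, -0.3]
opening: 0.648
grasp_force: 0.0
```

Call:
send_rows --pt "0 0 0 0 0 0 0.2" --pt "0 0 0 0 0 0 0.4" --pt "0 0 0 0 0 0 0.5" --pt "0 0 0 0 0 0 0.6" --pt "0 0 0 0 0 0 0.8" --pt "0 0 0 0 0 0 1" --pt "0 0 0 0 0 0 1" --pt "0 0 0 0 0 0 1" --pt "0 0 0 0 0 0 1" --pt "0 0 0 0 0 0 1"

```text
time_s: 5.3
eef_pos: [0.4535, 0.0261, 0.0307]
eef_rot: [-0.0, 0.998, -0.069, 0.001]
wrist_force: [1.3, 2.6, 6.1]
opening: 0.235
grasp_force: 59.0
```

```bash
python3 - <<'E'
from h import *
o=ctrl.get_obs();print(o)
E
```

```text
{'time_s': 5.3, 'q': array([-2.05153869e-01,  2.16078377e-01,  2.03989760e+00,  4.32760713e-04,
        8.84107702e-01,  1.50435017e+00]), 'dq': array([ 0.00082978, -0.00107536,  0.00146921, -0.00104727, -0.00046698,
       -0.00021222]), 'joint_efforts': array([ -1.25731844, -33.20936322, -22.34581053,  -0.60927317,
         0.41513714,   0.10984804]), 'eef_pos': array([0.45352623, 0.02606189, 0.03072542]), 'eef_rot': array([-6.37547817e-05,  9.97586180e-01, -6.94349753e-02,  7.70209694e-04]), 'wrist_force': array([1.33805929, 2.62077077, 6.08381639]), 'torque': array([ 0.4078353 , -0.40616834,  0.14352728]), 'grasp_force': 59.04426126420731, 'opening': 0.23523514240086058}
```

Call:
send_rows --pt "0 0 0 0 0 -4 1" --pt "0 0 0 0 0 -12 1" --pt "0 0 0 0 0 -20 1" --pt "0 0 0 0 0 -24 1" --pt "0 0 0 0 0 -25 1" --pt "0 0 0 0 0 -15 1" --pt "0 0 0 0 0 -5 1" --pt "0 0 0 5 15 0 1" --pt "0 0 0 10 35 0 1" --pt "0 0 0 11 40 0 1"

```text
time_s: 6.3
eef_pos: [0.4652, -0.0667, 0.1347]
eef_rot: [-0.0, 0.998, -0.068, -0.001]
wrist_force: [0.2, -0.2, -1.7]
opening: 0.23
grasp_force: 58.8
```

Call:
send_rows --pt "0 0 0 12 42 0 1" --pt "0 0 0 12 42 0 1" --pt "0 0 0 12 42 0 1" --pt "0 0 0 12 42 0 1" --pt "0 0 0 12 40 0 1" --pt "0 0 0 7 25 0 1" --pt "0 0 0 3 12 0 1" --pt "0 0 0 0 0 0 1" --pt "0 0 0 0 0 0 1" --pt "0 0 0 0 0 0 1"

```text
time_s: 7.3
eef_pos: [0.5012, -0.3172, 0.1349]
eef_rot: [-0.001, 0.998, -0.069, -0.001]
wrist_force: [-0.1, 0.3, -1.6]
opening: 0.228
grasp_force: 59.2
```

```bash
python3 - <<'E'
from h import *
o=ctrl.get_obs();print(o['eef_pos'],o['eef_rot'],o['wrist_force'],o['torque'],o['opening'],o['grasp_force'])
w=grab('wrist','w4');s=grab('scene','s4')
cv2.imwrite('pics/v4.png',np.hstack([cv2.resize(w['color'][60:360,160:400,::-1],(480,600)),cv2.resize(s['color'][180:300,270:334,::-1],(320,600),interpolation=2)]))
E
```

```text
[ 0.50119871 -0.31716284  0.13491438] [-5.95206946e-04  9.97634855e-01 -6.87320097e-02 -5.01714645e-04] [-0.11989348  0.28837827 -1.64272479] [0.00369279 0.0856938  0.00929263] 0.22802057195481493 59.155890328693204
```

View pics/v4.png

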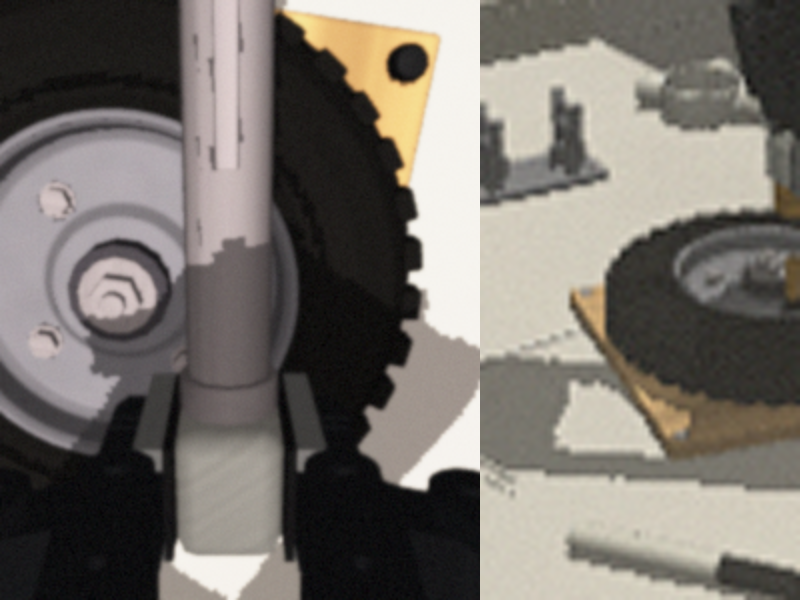

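The gauge is held level. The head is between the pads, the barrel runs forward, and the chuck and stem appear at the right edge of the scene crop. Next I'll measure the gauge pose in the hand and the chuck's position relative to the stem in the scene view.

```bash
python3 - <<'E'
from h import *
w=ld('w4');P=cloud(w);o=ctrl.get_obs();T=o['eef_pos']
B=P[60:250,250:298];Z=B[...,2];pts=B[(Z>.13)&(Z<.18)]
mz=np.median(pts[:,2]);print('barrel med z',mz)
# slope of crest
for r0 in range(60,250,30):
  q=P[r0:r0+30,262:288].reshape(-1,3);q=q[(q[:,2]>.13)];print(np.median(q,0).round(4))
L=cv2.fitLine(pts.astype(np.float32),cv2.DIST_HUBER,0,.01,.01).ravel();print('dir',L[:3],'yaw',np.degrees(np.arctan(L[1]/L[0])))
H=P[250:350,240:310];h=H[(H[...,2]>.162)&(H[...,2]<.185)];print('headtop',np.median(h,0))
d=L[:2]*np.sign(L[0]);d/=np.linalg.norm(d);n=np.array([-d[1],d[0]]);q=h[:,:2]-T[:2]
print('along',np.percentile(q@d*1000,[1,3,50,97,99]),'across',np.percentile(q@n*1000,[1,3,50,97,99]), 'barrel across',np.median((pts[:,:2]-T[:2])@n)*1000)
s=ld('s4');c=s['color'];hsv=cv2.cvtColor(c,cv2.COLOR_RGB2HSV)
m=((hsv[...,0]>12)&(hsv[...,0]<30)&(hsv[...,1]>140)&(hsv[...,2]>50)).astype(np.uint8)
k,l,st,ce=cv2.connectedComponentsWithStats(m[180:260,290:370])
for i in range(1,k):
  if st[i,4]>5:print(st[i],ce[i]+[290,180])
cv2.imwrite('pics/v4b.png',cv2.resize(c[190:250,305:365,::-1],(540,540),interpolation=2))
E
```

```text
barrel med z 0.1605373947412289
[ 0.5791 -0.3286  0.1629]
[ 0.5702 -0.3274  0.1628]
[ 0.561  -0.3261  0.1618]
[ 0.5509 -0.3247  0.1612]
[ 0.5406 -0.3233  0.1611]
[ 0.5297 -0.3218  0.161 ]
[ 0.5188 -0.3203  0.1618]
dir [ 0.9908924  -0.13187504  0.02722301] yaw -7.580784
headtop [ 0.50380347 -0.31837975  0.16766885]
along [-13.02443816 -11.87270199   2.35782986  15.60421236  17.39070759] across [-11.92822021 -11.76089978  -0.25113563  10.97250136  11.13957618] barrel across -0.2950309472707179
```

View pics/v4b.png

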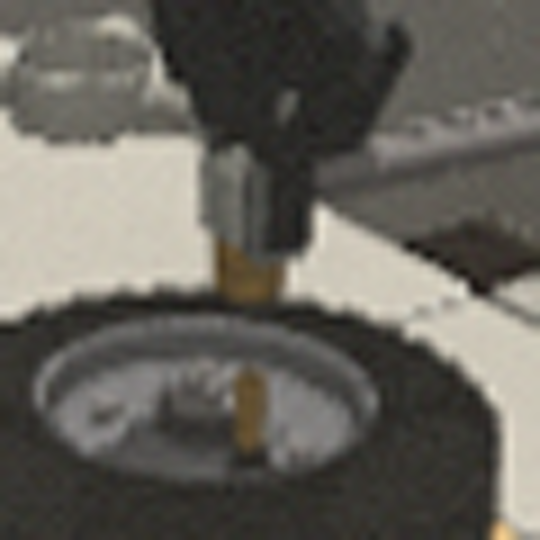

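```bash
python3 - <<'E'
from h import *
s=ld('s4');E=np.linalg.inv(s['extrinsics'])
def pr(p):
    q=s['mtx']@(E[:3,:3]@p+E[:3,3]);return ((q[:2]/q[2]-[305,190]+.5)*9).round(1)
print('tip',pr(np.array([.5012,-.319,.090])),'foot',pr(np.array([.5005,-.3195,.045])),'mouth',pr(np.array([.5008,-.3174,.119])),'chucktop',pr(np.array([.5008,-.3174,.139])))
g=s['color'].astype(int);rb=g[...,0]-g[...,2]
for r in (218,220,222,232,234,236,238): print(r,rb[r,325:342])
E
```

```text
tip [256.  360.9] foot [250.7 479.8] mouth [255.  281.8] chucktop [257.1 227.4]
218 [21 18 21 23 45 51 49 21  1  5  2  6 11 10 19 22 19]
220 [20 19 20 25 46 43 43 41 39 42 42 31 20 21 20 20 17]
222 [11 12  7 13 26 39 49 54 54 51 27 21 19 19 19 21 21]
232 [ 6  7  8  8  8  9 42 47 43 26  0  4  3  3  5  5  4]
234 [ 7  5 10  8  5 11 38 49 43 26  4  5  1  2  5  4  2]
236 [ 7  6  7  6  5  6 37 50 40 21  1  2  2  5  5  0  3]
238 [ 3  5  5  3  2 10 35 53 41 19  2  3  6  6  4  4  1]
```

The chuck and stem line up in the scene crop at columns of about 250, and the prediction from my tip estimate agrees. Next I correct by 1.5 mm sideways and lower the chuck over the tip.

Call:
send_rows --pt "0 0 0 0.5 1.4 0 1" --pt "0 0 0 0 0 5 1" --pt "0 0 0 0 0 8 1" --pt "0 0 0 0 0 6 1" --pt "0 0 0 0 0 4 1" --pt "0 0 0 0 0 3 1" --pt "0 0 0 0 0 2 1" --pt "0 0 0 0 0 2 1" --pt "0 0 0 0 0 2 1" --pt "0 0 0 0 0 0 1"

```text
time_s: 8.4
eef_pos: [0.5016, -0.3205, 0.1031]
eef_rot: [-0.0, 0.998, -0.069, -0.0]
wrist_force: [0.4, -0.0, -1.2]
opening: 0.228
grasp_force: 59.1
```

```bash
python3 - <<'E'
from h import *
grab('wrist','w5')
for _ in range(2):
  o=ctrl.get_obs();print(o['eef_pos'],o['dq'].round(4),o['wrist_force'],o['torque'].round(3)); grab('scene','s5')
g=ld('s5')['color'].astype(int);rb=g[...,0]-g[...,2]
for r in range(221,242,2): print(r,rb[r,325:342])
E
```

```text
[ 0.50170835 -0.32049766  0.10325325] [-0.0005 -0.0035 -0.0038 -0.0021  0.002  -0.0004] [ 0.26630581 -0.79538773 -2.03261241] [0.02  0.125 0.047]
[ 0.50179666 -0.32054984  0.10338456] [ 0.0002 -0.0032 -0.0011 -0.0006 -0.0016  0.0001] [ 0.47583838  0.58226161 -0.19455994] [ 0.02   0.062 -0.009]
221 [17 16 13  5  5 10  9  7  5  4  0 -2  3  4  5  7  4]
223 [ 4  7  9  3  8  8 12  6  4  4  0  3  4  3  3 14 20]
225 [2 1 4 2 4 6 8 6 7 6 6 3 4 4 4 4 5]
227 [ 3  7  3  9 37 41 30 15  6  5  7  7  4  5  6  3  2]
229 [ 1  3  7  6 38 39 46 48 32 20 27 31 15  2  2  1  2]
231 [ 4  3  5  8 30 48 43 47 47 43 42 42 10  3  2  5  2]
233 [ 7  7  7  3  7 15 44 46 50 34  7  6  4  3  6  3  2]
235 [ 6  8  9 10  6 10 39 50 45 25  2  1  5  1  2  5  4]
237 [ 9  6  5  6  1 10 33 49 42 15 -2  3  4  3  6  4  5]
239 [ 2  4  9  4  5  4 29 43 30 13  3  5  5  8  4  5  2]
241 [ 4  6 -1  3  3  6  5  6 10  2  4  4  6  3  6  5  5]
```

Call:
send_rows --pt "0 0 0 -0.5 -1.6 0 1" --pt "0 0 0 0 0 0 1" --pt "0 0 0 0 0 0 1" --pt "0 0 0 0 0 0.5 1" --pt "0 0 0 0 0 1 1" --pt "0 0 0 0 0 1 1" --pt "0 0 0 0 0 1 1" --pt "0 0 0 0 0 1 1" --pt "0 0 0 0 0 0.5 1" --pt "0 0 0 0 0 0 1"

```text
time_s: 9.55
eef_pos: [0.5014, -0.3188, 0.0981]
eef_rot: [-0.0, 0.998, -0.069, -0.0]
wrist_force: [-0.6, -0.5, -1.9]
opening: 0.23
grasp_force: 59.2
```

```bash
python3 - <<'E'
from h import *
o=ctrl.get_obs();print(o['eef_pos'],o['dq'].round(4),o['wrist_force'],o['torque'].round(3))
E
```

```text
[ 0.50139085 -0.31880363  0.09813551] [-0.0003  0.0003 -0.0017 -0.0015 -0.0011  0.0007] [-0.60145514 -0.47144226 -1.88259828] [ 0.029  0.059 -0.019]
```

Call:
send_rows --pt "0 0 0 0 0 0.5 1" --pt "0 0 0 0 0 0.5 1" --pt "0 0 0 0 0 0.5 1" --pt "0 0 0 0 0 0.5 1" --pt "0 0 0 0 0 0.5 1" --pt "0 0 0 0 0 0.5 1" --pt "0 0 0 0 0 0 1" --pt "0 0 0 0 0 0 1" --pt "0 0 0 0 0 0 1" --pt "0 0 0 0 0 0 1"

```text
time_s: 10.55
eef_pos: [0.5016, -0.319, 0.0954]
eef_rot: [0.0, 0.998, -0.069, 0.0]
wrist_force: [-0.5, 0.6, 2.8]
opening: 0.227
grasp_force: 59.7
```

Call:
send_rows --pt "0 0 0 0 0 0.6 1" --pt "0 0 0 0 0 0.6 1" --pt "0 0 0 0 0 0.6 1" --pt "0 0 0 0 0 0.6 1" --pt "0 0 0 0 0 0.6 1" --pt "0 0 0 0 0 0.5 1" --pt "0 0 0 0 0 0 1" --pt "0 0 0 0 0 0 1" --pt "0 0 0 0 0 0 1" --pt "0 0 0 0 0 0 1"

```text
time_s: 11.55
eef_pos: [0.5016, -0.319, 0.092]
eef_rot: [0.0, 0.998, -0.069, 0.0]
wrist_force: [-0.4, -0.6, 4.6]
opening: 0.228
grasp_force: 60.2
```

```bash
python3 - <<'E'
from h import *
o=ctrl.get_obs();print(o['eef_pos'],o['dq'].round(4),o['wrist_force'],o['torque'].round(3))
E
```

```text
[ 0.50159939 -0.31897829  0.09195965] [ 0.0008  0.0012 -0.0003 -0.0005 -0.0026 -0.0001] [-0.41226748 -0.56602672  4.60570164] [ 0.035  0.151 -0.003]
```

Call:
send_rows --pt "0 0 0 0 0 0.5 1" --pt "0 0 0 0 0 0.5 1" --pt "0 0 0 0 0 0.5 1" --pt "0 0 0 0 0 0.5 1" --pt "0 0 0 0 0 0.5 1" --pt "0 0 0 0 0 0.5 1" --pt "0 0 0 0 0 0 1" --pt "0 0 0 0 0 0 1" --pt "0 0 0 0 0 0 1" --pt "0 0 0 0 0 0 1"

```text
time_s: 12.55
eef_pos: [0.5017, -0.3191, 0.0892]
eef_rot: [0.0, 0.998, -0.069, 0.0]
wrist_force: [-1.0, 1.1, 5.5]
opening: 0.235
grasp_force: 60.4
```

Call:
send_rows --pt "0 0 0 0 0 0.4 1" --pt "0 0 0 0 0 0.4 1" --pt "0 0 0 0 0 0.4 1" --pt "0 0 0 0 0 0.3 1" --pt "0 0 0 0 0 0 1" --pt "0 0 0 0 0 0 1" --pt "0 0 0 0 0 0 1" --pt "0 0 0 0 0 0 1" --pt "0 0 0 0 0 0 1" --pt "0 0 0 0 0 0 1"

```text
time_s: 13.55
eef_pos: [0.5017, -0.3191, 0.0877]
eef_rot: [0.0, 0.998, -0.069, 0.0]
wrist_force: [-0.5, 0.0, 6.8]
opening: 0.23
grasp_force: 60.4
```

```bash
python3 - <<'E'
from h import *
o=ctrl.get_obs();print(o['eef_pos'],o['dq'].round(4),o['wrist_force'],o['torque'].round(3))
E
```

```text
[ 0.50166597 -0.31912239  0.08771357] [-0.0008 -0.0016  0.0007  0.0015  0.0022 -0.0007] [-0.54771846  0.01202226  6.822871  ] [ 0.062  0.183 -0.006]
```

Call:
send_rows --pt "0 0 0 0 0 0.3 1" --pt "0 0 0 0 0 0.3 1" --pt "0 0 0 0 0 0.3 1" --pt "0 0 0 0 0 0.2 1" --pt "0 0 0 0 0 0 1" --pt "0 0 0 0 0 0 1" --pt "0 0 0 0 0 0 1" --pt "0 0 0 0 0 0 1" --pt "0 0 0 0 0 0 1" --pt "0 0 0 0 0 0 1"

```text
time_s: 14.55
eef_pos: [0.5018, -0.3192, 0.087]
eef_rot: [0.0, 0.998, -0.069, 0.0]
wrist_force: [-1.5, 1.1, 9.2]
opening: 0.229
grasp_force: 60.8
```

Call:
send_rows --pt "0 0 0 0 0 0.3 1" --pt "0 0 0 0 0 0.3 1" --pt "0 0 0 0 0 0.2 1" --pt "0 0 0 0 0 0.2 1" --pt "0 0 0 0 0 0 1" --pt "0 0 0 0 0 0 1" --pt "0 0 0 0 0 0 1" --pt "0 0 0 0 0 0 1" --pt "0 0 0 0 0 0 1" --pt "0 0 0 0 0 0 1"

```text
time_s: 15.55
eef_pos: [0.5019, -0.3193, 0.0865]
eef_rot: [0.0, 0.998, -0.069, 0.0]
wrist_force: [-2.0, 1.8, 12.3]
opening: 0.231
grasp_force: 61.2
```

```bash
python3 - <<'E'
from h import *
o=ctrl.get_obs();print(o['eef_pos'],o['eef_rot'],o['wrist_force'],o['torque'].round(3))
E
```

```text
[ 0.50189874 -0.31931037  0.08649371] [ 4.84977292e-04  9.97589534e-01 -6.93877059e-02  4.81675591e-04] [-1.96181573  1.81148289 12.3341954 ] [ 0.335  0.505 -0.031]
```

Call:
send_rows --pt "0 0 0 -0.2 -0.2 0.3 1" --pt "0 0 0 -0.2 -0.1 0.3 1" --pt "0 0 0 0 0 0.2 1" --pt "0 0 0 0 0 0 1" --pt "0 0 0 0 0 0 1" --pt "0 0 0 0 0 0 1" --pt "0 0 0 0 0 0 1" --pt "0 0 0 0 0 0 1" --pt "0 0 0 0 0 0 1" --pt "0 0 0 0 0 0 1"

```text
time_s: 16.55
eef_pos: [0.5018, -0.3193, 0.0861]
eef_rot: [0.001, 0.998, -0.069, 0.001]
wrist_force: [-1.6, 1.1, 13.6]
opening: 0.228
grasp_force: 61.4
```

```bash
python3 - <<'E'
from h import *
o=ctrl.get_obs();print(o['eef_pos'],o['eef_rot'],o['wrist_force'],o['torque'].round(3))
w=grab('wrist','w6')
cv2.imwrite('pics/v6.png',cv2.resize(w['color'][0:200,200:360,::-1],(480,600)))
E
```

```text
[ 0.50184682 -0.31927016  0.08611897] [ 8.02427977e-04  9.97588683e-01 -6.93933313e-02  8.60828797e-04] [-1.63006227  1.10032669 13.62274544] [0.331 0.444 0.004]
```

View pics/v6.png

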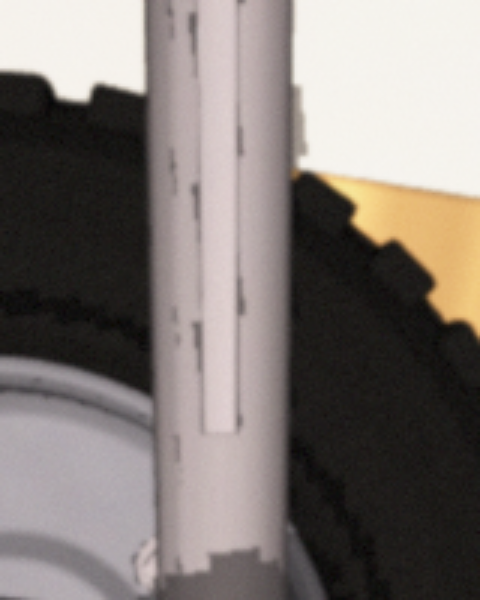

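The barrel fills the wrist crop, but its end is out of view. The push totals about 15 N, so I'll add a touch and hold.

Call:
send_rows --pt "0 0 0 0 0 0.3 1" --pt "0 0 0 0 0 0.2 1" --pt "0 0 0 0 0 0 1" --pt "0 0 0 0 0 0 1" --pt "0 0 0 0 0 0 1" --pt "0 0 0 0 0 0 1" --pt "0 0 0 0 0 0 1" --pt "0 0 0 0 0 0 1" --pt "0 0 0 0 0 0 1" --pt "0 0 0 0 0 0 1"

```text
time_s: 17.6
eef_pos: [0.5019, -0.3193, 0.0859]
eef_rot: [0.001, 0.998, -0.069, 0.001]
wrist_force: [-3.5, 1.5, 14.6]
opening: 0.229
grasp_force: 61.6
```

Call:
send_rows --pt "0 0 0 0 0 0 1" --pt "0 0 0 0 0 0 1" --pt "0 0 0 0 0 0 1" --pt "0 0 0 0 0 0 1" --pt "0 0 0 0 0 0 1" --pt "0 0 0 0 0 0 1" --pt "0 0 0 0 0 0 1" --pt "0 0 0 0 0 0 1" --pt "0 0 0 0 0 0 1" --pt "0 0 0 0 0 0 1"

```text
time_s: 18.6
eef_pos: [0.5019, -0.3193, 0.0859]
eef_rot: [0.001, 0.998, -0.069, 0.001]
wrist_force: [-2.4, 2.4, 14.1]
opening: 0.23
grasp_force: 61.6
```

```bash
python3 - <<'E'
from h import *
o=ctrl.get_obs();print(o['eef_pos'],o['eef_rot'],o['wrist_force'],o['torque'].round(3))
t=grab('top','t6');s=grab('scene','s6')
cv2.imwrite('pics/v6b.png',np.hstack([cv2.resize(t['color'][130:220,330:400,::-1],(400,514),interpolation=2),cv2.resize(s['color'][180:260,310:370,::-1],(386,514),interpolation=2)]))
E
```

```text
[ 0.50190615 -0.31931243  0.08585914] [ 8.63226491e-04  9.97589734e-01 -6.93769602e-02  9.02601435e-04] [-2.38200325  2.35392647 14.14558583] [0.322 0.542 0.007]
```

View pics/v6b.png

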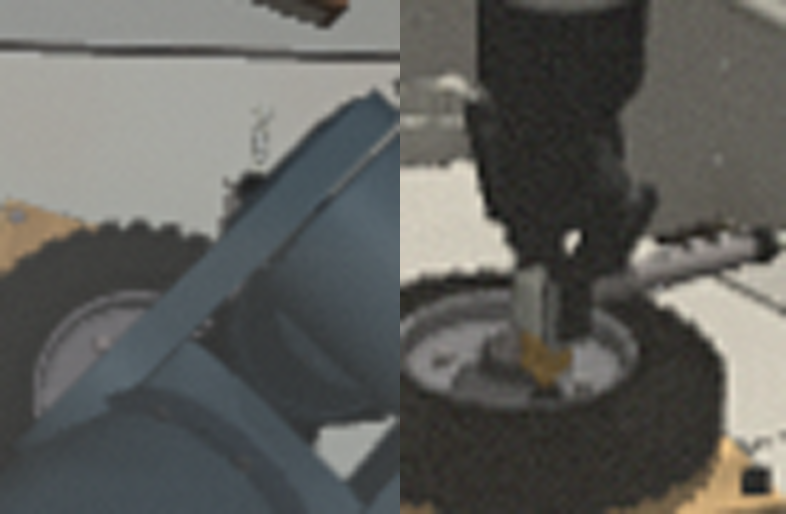

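The scene crop shows the chuck seated on the stem with the barrel level. The top crop shows faint rod specks beyond the black barrel end, at about (262,105–160). The push is about 16 N and has been held for over 2 s, so I retreat straight up.

Call:
send_rows --pt "0 0 0 0 0 -1.4 1" --pt "0 0 0 0 0 -2 1" --pt "0 0 0 0 0 -3 1" --pt "0 0 0 0 0 -4 1" --pt "0 0 0 0 0 -6 1" --pt "0 0 0 0 0 -8 1" --pt "0 0 0 0 0 -10 1" --pt "0 0 0 0 0 -10 1" --pt "0 0 0 0 0 -5 1" --pt "0 0 0 0 0 -2 1"

```text
time_s: 19.7
eef_pos: [0.5015, -0.3188, 0.1364]
eef_rot: [0.0, 0.998, -0.069, 0.001]
wrist_force: [-0.7, 0.0, -1.5]
opening: 0.23
grasp_force: 59.1
```

Call:
send_rows --pt "0 0 0 -3 -12 0 1" --pt "0 0 0 -7 -25 0 1" --pt "0 0 0 -12 -40 0 1" --pt "0 0 0 -12 -42 0 1" --pt "0 0 0 -12 -42 0 1" --pt "0 0 0 -12 -42 0 1" --pt "0 0 0 -12 -42 0 1" --pt "0 0 0 -11 -39 0 1" --pt "0 0 0 -10 -35 0 1" --pt "0 0 0 -4.6 -15.5 0 1"

```text
time_s: 20.7
eef_pos: [0.4507, 0.0295, 0.1346]
eef_rot: [-0.001, 0.998, -0.068, -0.001]
wrist_force: [-0.3, -0.5, -1.7]
opening: 0.226
grasp_force: 59.1
```

Call:
send_rows --pt "0 0 0 0 0 0 1" --pt "0 0 0 0 0 0 1" --pt "0 0 0 0 0 0 1" --pt "0 0 0 0 0 0 1" --pt "0 0 0 0 0 0 1" --pt "0 0 0 0 0 0 1" --pt "0 0 0 0 0 0 1" --pt "0 0 0 0 0 0 1" --pt "0 0 0 0 0 0 1" --pt "0 0 0 0 0 0 1"

```text
time_s: 21.7
eef_pos: [0.4528, 0.026, 0.1353]
eef_rot: [0.0, 0.998, -0.069, 0.0]
wrist_force: [-0.6, 0.5, -1.5]
opening: 0.23
grasp_force: 59.1
```

```bash
python3 - <<'E'
from h import *
o=ctrl.get_obs();print(o['eef_pos'],o['eef_rot'],o['wrist_force'],o['torque'].round(3))
t=grab('top','t7');w=grab('wrist','w7')
P=cloud(w)
def axis(P,z0,z1,r=(60,250)):
  B=P[r[0]:r[1],250:298];Z=B[...,2];p=B[(Z>z0)&(Z<z1)];L=cv2.fitLine(p.astype(np.float32),cv2.DIST_HUBER,0,.01,.01).ravel();return L
L=axis(P,.13,.18);print('dir',L,'yaw',np.degrees(np.arctan(L[1]/L[0])))
L=axis(cloud(ld('w3')),.053,.064,(50,165));print('cradled before',L)
h,w_=0,0
cv2.imwrite('pics/v7.png',np.hstack([cv2.resize(t['color'][150:240,225:295,::-1],(400,514),interpolation=2),cv2.resize(w['color'][:,150:400,::-1],(306,514))]))
E
```

```text
[0.45278326 0.02602606 0.13530998] [ 1.02362268e-05  9.97587966e-01 -6.94136141e-02  5.49954204e-06] [-0.61406449  0.54555385 -1.52816297] [ 0.016  0.109 -0.012]
dir [ 0.99182683 -0.11998223  0.0434032   0.50986385  0.01721118  0.16150855] yaw -6.897608
cradled before [ 0.9887891  -0.14883457  0.01201998  0.5201753   0.01637998  0.05780822]
```

View pics/v7.png

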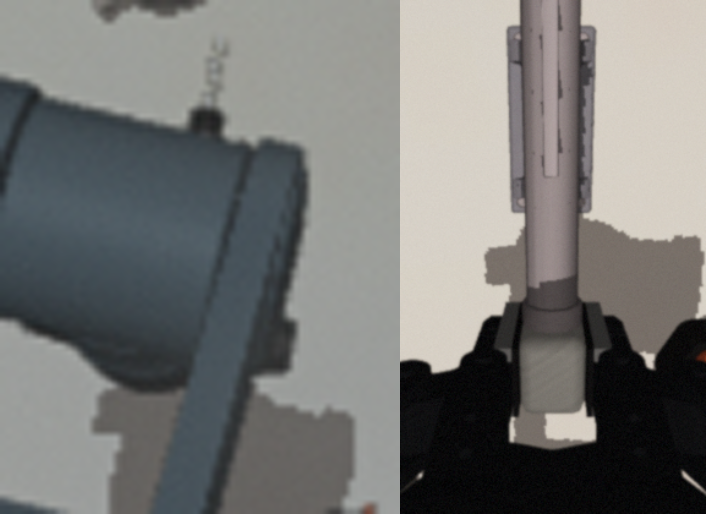

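The rod's marks show beyond the barrel end at about (215,40–110) in the top crop, so the rod is out by about 35 mm. In the wrist crop the barrel is over the cradle. Next I compare the gauge's pose in the hand before and after the press.

```bash
python3 - <<'E'
from h import *
for f in('w4','w7'):
  w=ld(f);P=cloud(w);E=w['extrinsics'];g=cv2.cvtColor(w['color'],cv2.COLOR_RGB2GRAY)
  # crest profile z vs x along barrel, per-row max-smoothed
  X=[];Zs=[];C=[]
  for r in range(5,235,5):
    Z=P[r-2:r+3,240:305,2];m=(Z>.145)
    cols=np.where(m.sum(0)>=3)[0]+240
    if len(cols)<10: continue
    c=(cols[0]+cols[-1])/2;k=int(c);q=P[r-2:r+3,k-4:k+5].reshape(-1,3)
    a=onz(w,c,r,.1535); X.append(a[:2]);Zs.append(np.nanmedian(q,0));C.append((r,cols[0],cols[-1]))
  X=np.array(X);Zs=np.array(Zs);p=np.polyfit(X[:,0],X[:,1],1);pz=np.polyfit(Zs[:,0],Zs[:,2],1)
  print(f,C[0],C[len(C)//2],C[-1],'yaw',np.degrees(np.arctan(p[0])),'slope',pz[0],'z at mid',np.polyval(pz,Zs[:,0].mean()))
  for x in (.4941,.5565) if f=='w7' else (): print('barrel y at',x,np.polyval(p,x),'z top',np.polyval(pz,x))
  col=P[320:350,272];print('head rows',g[310:345,272])
w=ld('w7');P=cloud(w);m=(P[...,2]>.05)&(P[...,2]<.075);m[200:]=0
k,l,s,ce=cv2.connectedComponentsWithStats(m.astype(np.uint8))
for i in range(1,k):
  if s[i,4]>60: print(s[i],np.nanmedian(P[l==i],0))
E
```

```text
w4 (5, np.int64(248), np.int64(297)) (120, np.int64(251), np.int64(296)) (230, np.int64(253), np.int64(295)) yaw -7.517300432944816 slope 0.06549648137839258 z at mid 0.16345797868275977
head rows [158 155 155 158 159 159 159 160 154 154 154 155 155 157 156 157 153 154
 156 154 152 155 156 156 150 146 148 181 229 242 243 243 242 243 243]
w7 (5, np.int64(248), np.int64(297)) (120, np.int64(251), np.int64(296)) (230, np.int64(253), np.int64(295)) yaw -7.591759981703215 slope 0.06403671282094606 z at mid 0.16380530221956985
barrel y at 0.4941 0.019882261145738864 z top 0.1623637218468288
barrel y at 0.5565 0.011565457205762714 z top 0.16635961272685582
head rows [117 116 121 121 121 125 122 120 115 114 118 115 121 120 116 118 116 118
 118 115 116 116 118 117 116 111 111 140 185 204 210 208 208 209 208]
[240  32   9  21 174] [0.55890813 0.02788078 0.06340523]
[298  32   9  22 178] [ 0.55437351 -0.00445342  0.06334827]
[242 144  10  18 145] [0.4960521  0.03631171 0.06324179]
[296 145   9  17 128] [0.491562   0.00410997 0.06346744]
```

```bash
python3 - <<'E'
from h import *
for f,r0,r1,zt in(('w3',45,170,.05),('w7',5,235,.145)):
  P=cloud(ld(f));A=[]
  for r in range(r0,r1,5):
    c=272.5;q=P[r-2:r+3,269:277].reshape(-1,3);q=q[q[:,2]>zt]
    if len(q)>10:A.append(np.median(q,0))
  A=np.array(A);print(f,np.polyfit(A[:,0],A[:,2],1)[0]);print((A[::3,[0,2]]*1000).round(1).tolist())
E
```

```text
w3 0.04116752179034623
[[563.6, 59.4], [553.1, 60.7], [542.5, 60.3], [531.6, 60.9], [520.5, 60.5], [509.1, 58.0], [497.5, 57.8], [485.5, 57.6], [473.1, 58.0]]
w7 0.06400388412867747
[[549.5, 165.1], [545.5, 165.3], [541.5, 165.1], [537.4, 164.9], [533.3, 165.1], [529.0, 165.0], [524.7, 165.1], [520.2, 165.0], [515.6, 165.0], [510.9, 164.7], [505.8, 161.9], [500.8, 161.8], [495.7, 161.9], [490.4, 161.8], [485.0, 161.7], [479.5, 161.8]]
```

The crest is level apart from the 3 mm step of the scale strip, and its position over the yokes agrees within 0.3 mm. The gauge didn't shift in the hand, so I lower it.

Call:
send_rows --pt "0 0 0 0.6 0 4 1" --pt "0 0 0 0 0 10 1" --pt "0 0 0 0 0 15 1" --pt "0 0 0 0 0 16 1" --pt "0 0 0 0 0 14 1" --pt "0 0 0 0 0 10 1" --pt "0 0 0 0 0 3 1" --pt "0 0 0 0 0 0 1" --pt "0 0 0 0 0 0 1" --pt "0 0 0 0 0 0 1"

```text
time_s: 22.8
eef_pos: [0.454, 0.0258, 0.0639]
eef_rot: [0.0, 0.998, -0.069, 0.001]
wrist_force: [-0.1, 0.0, -1.4]
opening: 0.23
grasp_force: 59.1
```

Call:
send_rows --pt "0 0 0 0 0 4 1" --pt "0 0 0 0 0 5 1" --pt "0 0 0 0 0 5 1" --pt "0 0 0 0 0 5 1" --pt "0 0 0 0 0 4 1" --pt "0 0 0 0 0 3 1" --pt "0 0 0 0 0 2 1" --pt "0 0 0 0 0 2 1" --pt "0 0 0 0 0 0 1" --pt "0 0 0 0 0 0 1"

```text
time_s: 23.8
eef_pos: [0.4535, 0.0259, 0.0334]
eef_rot: [0.0, 0.998, -0.069, 0.0]
wrist_force: [-0.4, -0.8, -2.7]
opening: 0.23
grasp_force: 59.1
```

Call:
send_rows --pt "0 0 0 0 0 0.5 1" --pt "0 0 0 0 0 0.5 1" --pt "0 0 0 0 0 0.5 1" --pt "0 0 0 0 0 0.5 1" --pt "0 0 0 0 0 0 1" --pt "0 0 0 0 0 0 1" --pt "0 0 0 0 0 0 1" --pt "0 0 0 0 0 0 1" --pt "0 0 0 0 0 0 1" --pt "0 0 0 0 0 0 1"

```text
time_s: 24.8
eef_pos: [0.4534, 0.0259, 0.0313]
eef_rot: [-0.0, 0.998, -0.069, 0.0]
wrist_force: [-0.1, 1.5, 0.2]
opening: 0.23
grasp_force: 59.3
```

Call:
send_rows --pt "0 0 0 0 0 0.4 1" --pt "0 0 0 0 0 0 1" --pt "0 0 0 0 0 0 0.5" --pt "0 0 0 0 0 0 0.4" --pt "0 0 0 0 0 0 0.3" --pt "0 0 0 0 0 0 0.1" --pt "0 0 0 0 0 0 -0.1" --pt "0 0 0 0 0 0 -0.3" --pt "0 0 0 0 0 0 -0.3" --pt "0 0 0 0 0 0 -0.3"

```text
time_s: 25.8
eef_pos: [0.4534, 0.0259, 0.0309]
eef_rot: [-0.0, 0.998, -0.069, -0.0]
wrist_force: [0.3, 0.1, -0.5]
opening: 0.65
grasp_force: 0.0
```

Call:
send_rows --pt "0 0 0 0 0 -4 -0.3" --pt "0 0 0 0 0 -12 -0.3" --pt "0 0 0 0 0 -25 -0.3" --pt "0 0 0 0 0 -35 -0.3" --pt "0 0 0 0 0 -40 -0.3" --pt "0 0 0 0 0 -35 -0.3" --pt "0 0 0 0 0 -20 -0.3" --pt "0 0 0 0 0 -5 -0.3" --pt "0 0 0 0 0 0 -0.3" --pt "0 0 0 0 0 0 -0.3"

```text
time_s: 26.8
eef_pos: [0.4525, 0.0261, 0.2058]
eef_rot: [-0.0, 0.998, -0.069, -0.001]
wrist_force: [-1.0, -0.8, -0.9]
opening: 0.646
grasp_force: 0.0
```

```bash
python3 - <<'E'
from h import *
o=ctrl.get_obs();print(o['time_s'],o['eef_pos'],o['eef_rot'],o['wrist_force'],o['opening'])
w=grab('wrist','w8');P=cloud(w)
m=(P[...,2]>.045)&(P[...,2]<.075);m[300:]=0
k,l,s,ce=cv2.connectedComponentsWithStats(m.astype(np.uint8))
for i in range(1,k):
  if s[i,4]>60: print(i,s[i],np.nanmedian(P[l==i],0))
cv2.imwrite('pics/v8.png',cv2.resize(w['color'][0:240,150:450,::-1],(750,600),interpolation=2))
E
```

```text
26.8 [0.45253394 0.02609284 0.20577836] [-1.39197086e-04  9.97583730e-01 -6.94678764e-02 -9.46984683e-04] [-1.00747258 -0.77702643 -0.91302158] 0.6456021236195002
1 [ 262    0   24  207 3850] [0.5167204  0.01693003 0.05736221]
2 [ 510    0   50  173 6276] [ 0.50895907 -0.19724419  0.05417482]
3 [249  50  13  17 192] [0.5585689  0.02559462 0.06179915]
4 [286  50  13  17 191] [ 0.55463353 -0.00222173  0.06204281]
7 [  0  70  15  56 446] [0.55119463 0.23596206 0.05002176]
8 [250 134  13  15 165] [0.496242   0.03418878 0.06160288]
9 [285 134  13  15 160] [0.4923889  0.0065343  0.06191523]
```

View pics/v8.png

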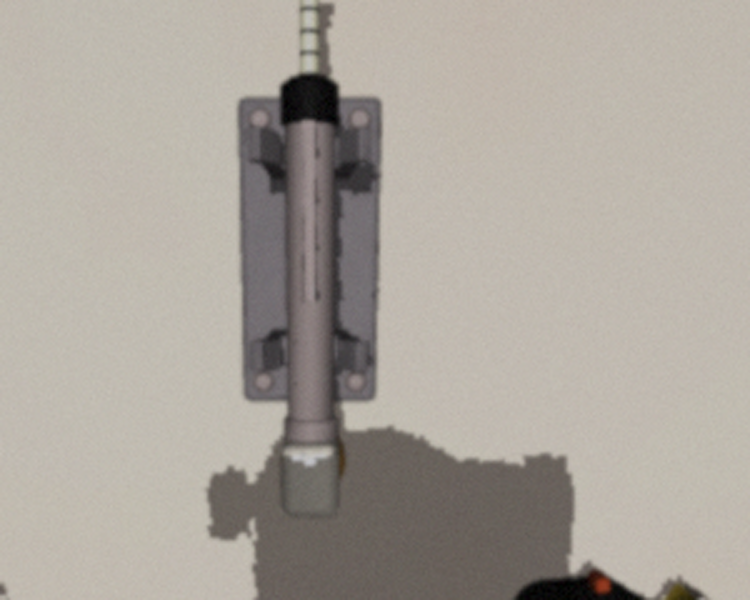

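The gauge lies in the grey cradle with its rod out and marked at (310,0–75). A sliver of brass shows right of the head at (345,455), so I'll compare that with the first view to rule out roll.

```bash
python3 - <<'E'
from h import *
for f in('w3','w8'):
  w=ld(f);h=cv2.cvtColor(w['color'],cv2.COLOR_RGB2HSV)
  m=(h[...,0]>8)&(h[...,0]<30)&(h[...,1]>110)&(h[...,2]>25);m[:,:240]=0;m[:,305:]=0;m[:165]=0;m[215:]=0
  ys,xs=np.where(m);print(f,len(xs),(xs.min(),xs.max(),ys.min(),ys.max()) if len(xs) else 0)
  P=cloud(w);H=P[165:212,255:292];q=H[(H[...,2]>.0615)&(H[...,2]<.07)]
  n=np.array([.1385,.9904]);a=q[:,:2]@n;s=np.polyfit(a,q[:,2],1)[0];print('head top tilt',s,q.mean(0), np.percentile(a,[3,97]))
E
```

```text
w3 1 (np.int64(284), np.int64(284), np.int64(183), np.int64(183))
head top tilt 0.0054237199756186315 [0.45286791 0.02608614 0.06410276] [0.07964617 0.09738967]
w8 13 (np.int64(286), np.int64(287), np.int64(180), np.int64(188))
head top tilt -0.015692398652112194 [0.45283952 0.02571908 0.06408981] [0.07958203 0.09734853]
```

```bash
python3 -c "
from bench import ctrl
print(ctrl.hand_in())"
```

```text
the job is handed in; nothing more can be done
None
```

The gauge's chuck was pressed onto the valve stem at about 16 N and held for over 2 s; the gauge is back in the grey cradle, within 0.4 mm of where it hung, with its rod out about 35 mm, and the job was handed in at about 27 s.

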